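# Release a watch tester's battery pack with the release pin

### The job

Take the release pin out of its stand and push its steel shaft straight down through the narrow slot in the top of the watch tester, feeling for the hidden spring tab, and press the tab gently, never with more than 20 N, until the battery pack beside it pops up. Then put the pin back in its stand, fully home and upright, and let go. Leave the popped-up pack where it is without laying the fingers on it, and do not disturb the glass dome, the dish or the loupe.

Things in the scene. Friction and masses are not known exactly. Their poses are not given: they have to be found in the camera images.
- tester: White bench watch tester, fixed, 150 (x) x 230 (y) x 90 mm high; origin at the centre of its underside, z up. In its own frame: flat top at z = 90 mm, 6 mm thick; release slot at x = 0, y = 0; battery bay centred at y = +45 mm; flat black screen on the top at negative y. More than 20 N on any part of it, hidden tab included, breaks it.
- slot (a point): Centre of the mouth of the release slot, level with the tester's top; axes as the tester's: 29 mm along x, 12 mm along y. Below it, unseen, a level spring tab wider than the slot lies 24 to 44 mm deep, never the same. It starts to yield at about 4 N, frees the catch after 4 to 6 mm of travel at 5 to 8 N, and meets a rigid stop after 7.5 mm.
- pack_top (a point): Centre of the top face of the black battery pack, 60 (x) x 34 (y) x 76 mm, axes as the tester's. Caught down in its bay at the start, this point stands about 7 mm above the tester's top; when the catch lets go a spring lifts the pack by about 16 mm in well under a second, where it stays.
- pin_handle (a point): Middle of the handle of the release pin, on its axis; z from tip to handle. One round metal piece, 140 mm long, about 90 g: above, an aluminium handle 18 mm in diameter, 60 mm long; below, a steel shaft 8 mm in diameter, 80 mm long, with a rounded tip. At the start it hangs upright in its stand, the underside of the handle resting on the stand's top.
- pin_tip (a point): The end of the pin's steel shaft, 110 mm below the middle of the handle, along the pin's axis.
- stand_hole (a point): Centre of the mouth of the hole in the pin's stand: a fixed black block 60 x 60 x 88 mm with a vertical hole of 12 mm diameter, with a slight chamfer, right through it. This point is level with the block's top, 88 mm above the bench; z up. When the pin is home its tip is 80 mm below this point.
- dome: Bystander: small glass bell with a knob, 84 mm across and 86 mm high; origin at the centre of its underside.
- dish: Bystander: shallow round blue parts dish, 96 mm across and 22 mm high; origin at the centre of its underside.
- loupe: Bystander: black eye loupe, 38 mm across and 32 mm high; origin at the centre of its underside.

How it is judged (in metres and radians):
On the way, in this order (a step that is already met when the one before it is completed fails the run):
1. the pin is lifted out of its stand (z of pin_tip in the frame of stand_hole above 0.003 m), for 0.1 s.
2. the pack pops up while the pin's shaft stands in the slot (z of pack_top in the frame of tester above 0.105 m and z of pin_tip in the frame of slot below -0.015 m and horizontal distance between pin_tip and slot below 0.016 m).
At the end, for the whole second after the job is handed in: The battery pack stands popped up in its bay (its top 15 to 30 mm above the tester's top), and the release pin is back in the hole of its stand, its handle within 4 mm of resting on the block, upright within 0.1 rad, released and at rest (z of pack_top in the frame of tester between 0.105 and 0.12 m and horizontal distance between pin_tip and stand_hole below 0.006 m and z of pin_tip in the frame of stand_hole below -0.076 m and angle between pin_tip's own z axis and vertical below 0.1 rad and linear speed of pin below 0.02 m/s); the robot touches nothing.
It fails at once if the pin presses on the tester or its hidden tab with more than 20 N (contact force between pin and tester above 20 N or contact force between pin and latch above 20 N).
It fails at once if the hand presses on the tester with more than 20 N (contact force between the arm and tester above 20 N).
It fails at once if the fingers touch the battery pack (contact force between the fingers and pack above 1 N).
It fails at once if the dome, dish or loupe is moved by more than 20 mm (distance of any of dome, dish, loupe from where it was at the start of the episode above 0.02 m).
It also fails if it takes over 54 s, if anything falls off the work surface, if the arm or the gripper's body presses on something with over 40 N, if the wrist force passes 120 N, or if a joint passes its speed limit or range.

### The arm

A 6-joint arm with a two-finger parallel gripper is mounted at the origin on the work surface. World frame = base frame: x ahead of the robot, y to its left, z up, the work surface at z = 0. Lengths are in m, angles in degrees, forces in N, time in s.
With the tool pointing down it reaches from about 0.375 to 0.925 m from the base axis. Payload 5.7 kg.
Tool frame: the origin (TCP) lies at the very end of the fingers, on their centre line; the grasp point (between the pads) lies 19 mm behind it; z points along the fingers, y is the direction in which the jaws open and shut (so a half turn about z gives the same grasp; the last joint's range is limited). The gripper opens to 85 mm and grips with 20 to 120 N. Pads are 22 mm wide; open, the fingers measure 114 mm over their backs; the gripper's body (76 mm by 85 mm) begins 54 mm behind the grasp point. The pads swing forward as they close: fully open they stand 13 mm farther back than shut.
Start: joints at [62.676, 20.558, 86.54, -0, 72.909, -6.595], TCP at [0.212, 0.561, 0.231] pointing down, gripper open.
Joint ranges: [-170.27, 170.27], [-57.76, 135], [12.27, 136.19], [-55.21, 235.2], [11.17, 155.16], [-170.74, 170.74]. Speed limits (degrees/s): [136.94, 136.94, 180, 180, 180, 180].

### API

Orientations are given as a 3x3 rotation matrix whose columns are the frame's x, y, z axes.
In Python, from station import ctrl gives the robot as it stands.
- The arm moves only by the shell command python3 -m inch 'ROWS'. ROWS is JSON, a list of rows, each an object of numbers: "gripper": the finger opening in m, from 0 to 0.0854; "dx", "dy", "dz": the shift along the tool's x, y, z in m; "turn": the turn about the tool's z in degrees. In form: [{"gripper": .., "dx": .., "dy": .., "dz": .., "turn": ..}, ...]. A call has 1 to 5 rows; each row shifts and turns the pose as measured when the row begins, along the tool's axes as they then stand; what a row does not reach is not made up. A row lasts 1/10 s, in which the tool goes at most 50 mm and 8.59 degrees, less where a joint would pass 70% of its speed; a pose out of reach is approached as far as the arm can. A call is refused whole if a number of a shift passes 0.05 or a number of a turn 8.59, either way. A call with a gripper value outside its range is refused whole. The fingers move at their own pace and stop on an object; the grip force is fixed at half the most. Time passes only in rows, so rows that do not move let the fingers close. It gives the time, the measured TCP pose, the force and the opening at its end, in the units of the state.
- ctrl.state(): the state, without advancing time (a new reading comes with each control period).
- ctrl.snapshot(name): name is "scene" or "top" or "wrist"; returns (picture, depth): 420x560x3 uint8, red, green, blue; 420x560 float32, m along the optical axis (not along the pixel's ray), 0 where there is no reading.
- ctrl.get_calibration(name): a dict with "intrinsics" (3x3 intrinsics, pixels), "dist" ([k1, k2, p1, p2, k3] as OpenCV has them; the pictures are not rectified), "T" (4x4, takes a point from camera to world coordinates). Camera axes: x right, y up, looking along -z (the intrinsics and any distortion apply to the point x, -y, -z); pixel columns grow to the right and rows downward; lengths in m; the calibration is good to about 2 mm. A picture is of the moment at which its call begins: read the wrist's pose just before it. get_calibration takes no time and is no camera call; for the wrist camera it gives the pose at the moment of the call.
- ctrl.close_job(): hands the job in, once; it reports no verdict.
Trained networks look in the newest picture that a camera, given by its name, has taken for a name from the list of things; names that differ only in an ending like _2 or _b are one class to them, and where a whole thing is asked for, a point or a joint stands for the part that bears it (a point fixed in the world has none). Each returns a list of dicts, best first, with "conf" (0 to 1); they miss things now and then, are a little off and sometimes report something else, mostly with a low value. They report only what shows in the picture. A call takes as long as a camera call.
- ctrl.regions_of(camera, target): "pixels" (420x560 bool, what is visible of it) and "at" ([column, row] in pixels, amid what is visible of it).
- ctrl.place_of(camera, target): "at" ([column, row] in pixels: a listed point, or the origin of a listed thing).
The state is a dict: "time_s": time; "joint_positions": joint angles; "qd": joint speeds; "joint_torque": joint torques, N m; "tool_pos": TCP position; "orientation": TCP orientation; "ft_force": force on the tool from outside, world axes, zero at the start; "moment": the same for the moment, N m; "grip_width": opening from 0.0 (shut) to 1.0 (fully open).
Only numpy, scipy, OpenCV 4.12 (cv2) and the standard library are available. Lean on these libraries where they do the work, as an engineer would, in place of code of your own. Each camera call takes 0.05 s, during which the arm holds its last target. There are 200 camera calls.

## Working session

There is one attempt and no reset: what is moved stays moved. The work goes in short steps, Python scripts to look and compute and a shell command to move; the robot and the scene stay as the last step left them, time stands still between calls to the robot, and variables do not carry over. Pictures are saved under pics/ and viewed, about 8 in all and at most 12, crops included, and the job is handed in when it is done.

```bash
mkdir -p pics; ls; cat > h.py <<'E'
import numpy as np, cv2
from station import ctrl
def ray(cam,uv,cal=None):
    c=cal or ctrl.get_calibration(cam)
    p=cv2.undistortPoints(np.array([[uv]],float),np.array(c["intrinsics"]),np.array(c["dist"]))[0,0]
    T=np.array(c["T"]); d=T[:3,:3]@np.array([p[0],-p[1],-1.0]); return T[:3,3],d
def atz(cam,uv,z,cal=None):
    o,d=ray(cam,uv,cal); return o+d*(z-o[2])/d[2]
def depthpt(cam,uv,dep,cal=None):
    o,d=ray(cam,uv,cal); return o+d*dep
def save(pic,n): cv2.imwrite(f"pics/{n}.png",pic[:,:,::-1])
E
python3 - <<'E'
from h import *
for cam in ["top","scene"]:
    p,d=ctrl.snapshot(cam); save(p,cam+"0")
    c=ctrl.get_calibration(cam); print(cam,np.round(np.array(c["T"]),3).tolist())
    for n in ["tester","slot","pack_top","pin_handle","pin_tip","stand_hole","dome","dish","loupe"]:
        for r in ctrl.place_of(cam,n)[:2]:
            u,v=r["at"]; z=d[int(np.clip(round(v),0,419)),int(np.clip(round(u),0,559))]
            print(n,round(r["conf"],2),np.round(r["at"],1),np.round(depthpt(cam,r["at"],z),4))
s=ctrl.state(); print({k:np.round(v,3).tolist() for k,v in s.items()})
E
```

```text
pics
top [[-0.018, 0.998, -0.061, 0.482], [-1.0, -0.017, 0.016, 0.017], [0.015, 0.061, 0.998, 1.676], [0.0, 0.0, 0.0, 1.0]]
tester 0.63 [235.8 209.1] [0.5583 0.137  0.0476]
tester 0.43 [413.7 241.7] [ 0.4492 -0.411   0.0008]
slot 0.78 [238.4 203.1] [0.5737 0.1261 0.0904]
pack_top 0.48 [217.4 207.6] [0.5612 0.1868 0.0989]
pin_handle 0.46 [329.8 199.8] [ 0.5751 -0.1357  0.1524]
stand_hole 0.96 [330.8 203.8] [ 0.5643 -0.1392  0.1435]
dome 0.83 [139.6 259.4] [0.413  0.4202 0.0858]
dish 0.66 [279.  139.7] [0.7738 0.0034 0.007 ]
loupe 0.46 [414.8 240.3] [ 0.4539 -0.4078  0.0273]
scene [[-0.832, -0.368, 0.415, 1.009], [0.554, -0.567, 0.609, 0.662], [0.011, 0.737, 0.675, 0.81], [0.0, 0.0, 0.0, 1.0]]
tester 0.81 [305.  256.2] [0.6134 0.1893 0.0905]
slot 0.73 [306.8 234.7] [0.521  0.0788 0.01  ]
pack_top 0.56 [320.5 241.1] [0.5604 0.1774 0.0986]
pin_handle 0.65 [247.7 167.5] [ 0.5718 -0.1356  0.1173]
stand_hole 0.67 [248.9 176.5] [ 0.5727 -0.1297  0.0901]
stand_hole 0.16 [210.2 259.1] [0.7723 0.01   0.0046]
dome 0.8 [434.6 310.4] [0.4421 0.4374 0.0426]
dish 0.85 [210.6 257.6] [0.7696 0.0072 0.0059]
loupe 0.63 [233.7 140.1] [ 0.4734 -0.4049  0.0209]
{'time_s': 1.0, 'joint_positions': [62.676, 20.558, 86.54, 0.003, 72.909, -6.593], 'qd': [0.089, 0.136, -0.046, 0.098, 0.044, 0.049], 'joint_torque': [0.001, -52.762, -27.905, -0.0, 0.002, 0.0], 'tool_pos': [0.212, 0.561, 0.231], 'orientation': [[-0.935, 0.354, -0.0], [0.354, 0.935, -0.0], [0.0, -0.0, -1.0]], 'ft_force': [-0.46, 0.237, -0.123], 'moment': [-0.013, 0.044, 0.023], 'grip_width': 0.999}
```

View pics/top0.png

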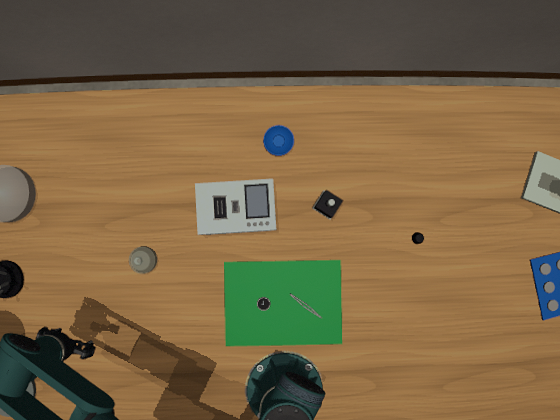

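View pics/scene0.png

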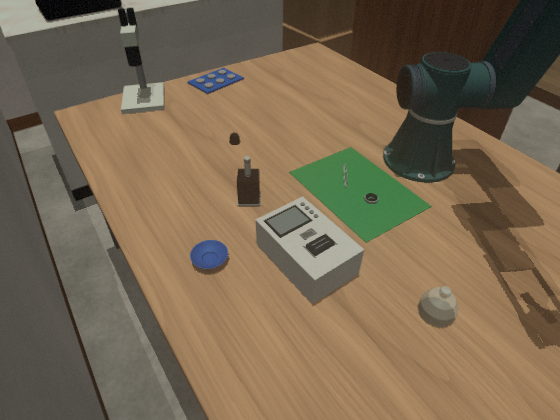

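```bash
cat >> h.py <<'E'
def plan(target,ydir,n):
    "rows of n equal world steps with the turn spread over them"
    s=ctrl.state(); R=np.array(s["orientation"]); p=np.array(s["tool_pos"])
    y=np.array([*ydir,0.]);y/=np.linalg.norm(y)
    th=np.arctan2(-(y@R[:,0]),y@R[:,1])
    if th>np.pi/2: th-=np.pi
    if th<-np.pi/2: th+=np.pi
    D=R.T@(np.array(target)-p)/n
    for i in range(n):
        a=-th/n*i; c,s_=np.cos(a),np.sin(a)
        print(np.round([c*D[0]-s_*D[1],s_*D[0]+c*D[1],D[2]],4),round(np.degrees(th/n),2))
E
python3 - <<'E'
from h import *
p,d=ctrl.snapshot("top")
def top_rect(n,z):
    r=ctrl.regions_of("top",n)[0]; m=r["pixels"]; ys,xs=np.nonzero(m)
    P=np.array([atz("top",(x,y),z)[:2] for x,y in zip(xs,ys)],np.float32)
    rr=cv2.minAreaRect(P*1000); print(n,r["conf"],rr)
top_rect("tester",.09); top_rect("pack_top",.097); top_rect("stand_hole",.088)
print("slot",atz("top",ctrl.place_of("top","slot")[0]["at"],.09))
print("slot",atz("top",(236,207),.09)) 
print("slot sc",atz("scene",(306.8,234.7),.09))
print("handle",atz("top",(332,202),.148))
plan([.565,-.137,.23],(1,0),18)
E
```

```text
Traceback (most recent call last):
  File "h.py", line 8, in atz
    o,d=ray(cam,uv,cal); return o+d*(z-o[2])/d[2]
        ~~~^^^^^^^^^^^^
  File "h.py", line 4, in ray
    c=cal or ctrl.get_calibration(cam)
             ~~~~~~~~~~~~~~~~~~~~^^^^^
ValueError: time passes only in moves, steps and waits
```

```bash
python3 - <<'E'
from h import *
p,d=ctrl.snapshot("top"); C=ctrl.get_calibration("top")
def top_rect(n,z):
    q=ctrl.regions_of("top",n)
    if not q: print(n,"none"); return
    r=q[0]; m=r["pixels"]; ys,xs=np.nonzero(m)
    P=np.array([atz("top",(x,y),z,C)[:2] for x,y in zip(xs,ys)],np.float32)
    print(n,r["conf"],cv2.minAreaRect(P*1000))
top_rect("tester",.09); top_rect("pack_top",.097)
print("slot",atz("top",ctrl.place_of("top","slot")[0]["at"],.09,C))
print("slot",atz("top",(236,207),.09,C)) 
print("slot sc",atz("scene",(306.8,234.7),.09))
print("handle",atz("top",(332,202),.148,C))
plan([.565,-.137,.23],(1,0),18)
E
```

```text
tester 0.63 ((564.6497802734375, 136.25335693359375), (152.97731018066406, 230.8562774658203), 2.5660274028778076)
pack_top 0.73 ((562.9193115234375, 179.4344482421875), (35.05768966674805, 58.52034378051758), 89.422607421875)
slot [0.57078253 0.12289833 0.09      ]
slot [0.56245781 0.13325441 0.09      ]
slot sc [0.56976632 0.13713255 0.09      ]
handle [ 0.56907499 -0.14222491  0.148     ]
[-0.032  -0.0293  0.0001] 3.85
[-0.0339 -0.0271  0.0001] 3.85
[-0.0357 -0.0248  0.0001] 3.85
[-0.0373 -0.0223  0.0001] 3.85
[-0.0387 -0.0198  0.0001] 3.85
[-0.0399 -0.0171  0.0001] 3.85
[-0.041  -0.0144  0.0001] 3.85
[-0.0419 -0.0116  0.0001] 3.85
[-0.0426 -0.0088  0.0001] 3.85
[-0.043  -0.0059  0.0001] 3.85
[-0.0433 -0.003   0.0001] 3.85
[-0.0435 -0.0001  0.0001] 3.85
[-0.0434  0.0028  0.0001] 3.85
[-0.0431  0.0057  0.0001] 3.85
[-0.0426  0.0086  0.0001] 3.85
[-0.0419  0.0114  0.0001] 3.85
[-0.0411  0.0142  0.0001] 3.85
[-0.04    0.0169  0.0001] 3.85
```

```bash
python3 -m inch '[{"dx":-0.032,"dy":-0.0293,"turn":3.85},{"dx":-0.0339,"dy":-0.0271,"turn":3.85},{"dx":-0.0357,"dy":-0.0248,"turn":3.85},{"dx":-0.0373,"dy":-0.0223,"turn":3.85},{"dx":-0.0387,"dy":-0.0198,"turn":3.85}]'; python3 -m inch '[{"dx":-0.0399,"dy":-0.0171,"turn":3.85},{"dx":-0.041,"dy":-0.0144,"turn":3.85},{"dx":-0.0419,"dy":-0.0116,"turn":3.85},{"dx":-0.0426,"dy":-0.0088,"turn":3.85}]'
python3 - <<'E'
from h import *
plan([.5,.14,.23],(1,-.02),6)
C=ctrl.get_calibration("wrist");R=np.array(ctrl.state()["orientation"]);p=np.array(ctrl.state()["tool_pos"]);T=np.array(C["T"])
print(R.T@(T[:3,3]-p),R.T@T[:3,:3],C["intrinsics"])
E
```

```text
[-0.0697 -0.0487  0.0002] 11.74
[-0.0781 -0.0335  0.0002] 11.74
[-0.0833 -0.0169  0.0002] 11.74
[-0.085   0.0004  0.0002] 11.74
[-0.0831  0.0177  0.0002] 11.74
[-0.0778  0.0342  0.0002] 11.74
[ 7.11169072e-02  9.16359609e-07 -1.42527112e-01] [[-3.50945986e-04  9.60315907e-01  2.78914386e-01]
 [ 9.99999377e-01  6.32466274e-04 -9.19356148e-04]
 [-1.05927628e-03  2.78913890e-01 -9.60315531e-01]] [[346.12991228   0.         280.5023609 ]
 [  0.         346.12991228 206.23191916]
 [  0.           0.           1.        ]]invalid input at $[0]: expected keys gripper, dx, dy, dz, turn
invalid input at $[0]: expected keys gripper, dx, dy, dz, turn
```

```bash
python3 -m inch '[{"gripper":0.0854,"dz":0,"dx":-0.032,"dy":-0.0293,"turn":3.85},{"gripper":0.0854,"dz":0,"dx":-0.0339,"dy":-0.0271,"turn":3.85},{"gripper":0.0854,"dz":0,"dx":-0.0357,"dy":-0.0248,"turn":3.85},{"gripper":0.0854,"dz":0,"dx":-0.0373,"dy":-0.0223,"turn":3.85},{"gripper":0.0854,"dz":0,"dx":-0.0387,"dy":-0.0198,"turn":3.85}]'; python3 -m inch '[{"gripper":0.0854,"dz":0,"dx":-0.0399,"dy":-0.0171,"turn":3.85},{"gripper":0.0854,"dz":0,"dx":-0.041,"dy":-0.0144,"turn":3.85},{"gripper":0.0854,"dz":0,"dx":-0.0419,"dy":-0.0116,"turn":3.85},{"gripper":0.0854,"dz":0,"dx":-0.0426,"dy":-0.0088,"turn":3.85}]'
python3 - <<'E'
from h import *
plan([.565,.08,.23],(1,-.02),5)
E
```

```text
time_s: 1.8
tool_pos: [0.3112, 0.367, 0.2309]
orientation: [[-0.764, 0.645, 0.002], [0.645, 0.764, 0.005], [0.002, 0.005, -1.0]]
ft_force: [0.7, 0.4, 0.7]
grip_width: 1.0
time_s: 2.2
tool_pos: [0.3909, 0.2051, 0.2313]
orientation: [[-0.557, 0.831, 0.005], [0.831, 0.557, 0.006], [0.002, 0.008, -1.0]]
ft_force: [0.8, -0.6, -0.1]
grip_width: 1.003
[-0.0402  0.015   0.0003] 7.0
[-0.0381  0.0198  0.0003] 7.0
[-0.0354  0.0243  0.0003] 7.0
[-0.0321  0.0284  0.0003] 7.0
[-0.0285  0.0321  0.0003] 7.0
```

```bash
python3 -m inch '[{"gripper":0.0854,"dz":0,"dx":-0.032,"dy":0.021,"turn":7},{"gripper":0.0854,"dz":0,"dx":-0.030,"dy":0.024,"turn":7},{"gripper":0.0854,"dz":0,"dx":-0.027,"dy":0.027,"turn":7},{"gripper":0.0854,"dz":0,"dx":-0.024,"dy":0.03,"turn":7},{"gripper":0.0854,"dz":0,"dx":-0.02,"dy":0.032,"turn":7}]'; python3 -m inch '[{"gripper":0.0854,"dz":0,"dx":0,"dy":0,"turn":0},{"gripper":0.0854,"dz":0,"dx":0,"dy":0,"turn":0}]'
cat >> h.py <<'E'
def look(name,targets,zs):
    C=ctrl.get_calibration("wrist"); p,d=ctrl.snapshot("wrist"); save(p,name); np.save(f"pics/{name}.npy",d)
    import pickle; pickle.dump(C,open(f"pics/{name}.cal","wb"))
    for n,z in zip(targets,zs):
        for r in ctrl.place_of("wrist",n)[:2]:
            print(n,round(r["conf"],2),np.round(r["at"],1),np.round(atz("wrist",r["at"],z,C),4))
    return p,d,C
E
python3 - <<'E'
from h import *
p,d,C=look("w1",["slot","pack_top","tester"],[.09,.097,0])
for n in ["slot","tester","pack_top"]:
    for r in ctrl.regions_of("wrist",n)[:1]:
        print(n,r["conf"],r["pixels"].sum(),r["at"],atz("wrist",r["at"],.09,C))
E
```

```text
time_s: 2.7
tool_pos: [0.5665, 0.1148, 0.2326]
orientation: [[0.049, 0.999, 0.005], [0.999, -0.049, 0.006], [0.006, 0.005, -1.0]]
ft_force: [-0.3, 0.3, 0.2]
grip_width: 0.997
time_s: 2.9
tool_pos: [0.5715, 0.1119, 0.2323]
orientation: [[0.055, 0.998, 0.008], [0.998, -0.055, 0.005], [0.006, 0.008, -1.0]]
ft_force: [-0.6, -0.5, -0.9]
grip_width: 0.996
slot 0.73 [268.9 164.6] [0.5642 0.1375 0.09  ]
pack_top 0.75 [261.3 107.2] [0.5614 0.1839 0.097 ]
tester 0.74 [269.2 150.8] [0.5623 0.1385 0.    ]
slot 0.57 45082 [272.3, 154.5] [0.5675039 0.145748  0.09     ]
tester 0.86 45386 [270.9, 152.1] [0.56647631 0.14778396 0.09      ]
pack_top 0.67 3418 [264.3, 109.4] [0.56332844 0.18215036 0.09      ]
```

View pics/w1.png

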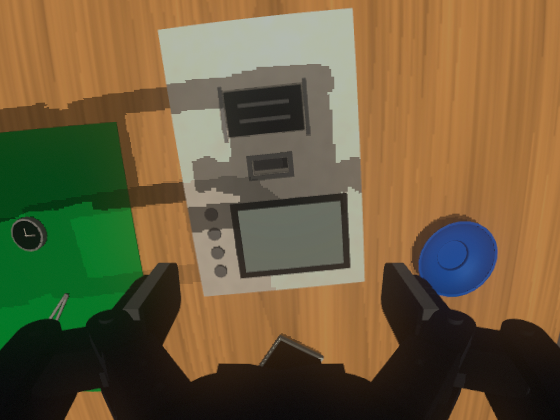

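```bash
cat > slot.py <<'E'
from h import *; import pickle,sys
n,u0,v0,u1,v1,th,z=sys.argv[1],*map(float,sys.argv[2:])
u0,v0,u1,v1=map(int,(u0,v0,u1,v1))
C=pickle.load(open(f"pics/{n}.cal","rb"))
g=cv2.cvtColor(cv2.imread(f"pics/{n}.png"),cv2.COLOR_BGR2GRAY)[v0:v1,u0:u1]
print(g[::2,::3])
k,l,st,ce=cv2.connectedComponentsWithStats((g<th).astype(np.uint8))
for i in range(1,k):
    if st[i,4]<60: continue
    ys,xs=np.nonzero(l==i)
    P=np.array([atz("wrist",(x+u0,y+v0),z,C)[:2] for x,y in zip(xs,ys)],np.float32)*1000
    print(st[i],cv2.minAreaRect(P),P.mean(0))
E
python3 slot.py w1 240 145 302 187 50 .09
```

```text
[[106 106 107 107 107 105 105 106 106 105 104 104 104 105 105 105 107 105
  105 105 105]
 [105 106 107 107 106 105 105 105 106 105 105 105 104 105 105 106 107 106
  105 104 104]
 [106 105 107 107 105 104 104 105 105 104 106 105 106 106 106 106 106 105
  105 105 104]
 [106 105 106 106 104 104 104 104 105 105 105 105 105 105 101 100  78  66
  105 105 105]
 [106 105 106 106 105 104 104 103 103 100  85  80  71  63  63  63  63  64
  105 105 105]
 [106 105 103 102  78  69  63  62  63  62  63  62  63  63  63  62  63  64
  105 105 106]
 [107 106  71  64  63  63  63  62  63  63  62  63  62  61  70  54  63  64
  106 105 106]
 [106 106  88  64  65  62  63  62  58  56  46  46  46  45  39  39  64  63
  106 106 106]
 [106 106  89  65  75  48  47  47  46  47  45  45  45  45  46  40  58  63
  106 106 107]
 [107 106 106  64  78  47  47  47  46  46  46  46  46  45  45  39  62  63
  106 105 107]
 [107 106 105  64  85  46  47  46  46  45  46  46  46  46  46  38  69  63
  106 106 107]
 [106 105 106  64  75  48  47  47  46  46  46  46  46  48  44  52  72  63
  106 106 106]
 [106 105 105  64  69  47  49  5
[... 213 characters left out ...]
63  64
  103 106 106]
 [104 104 105  64  64  80  73  65  59  63  63  63  62  62  63  63  63  63
   93 105 106]
 [100 100  81  53  63  63  63  63  63  62  62  62  65  68  76  78  89  97
  106 105 105]
 [ 82  82  82  53  52  53  65  66  67  88  95 102 103 103 103 103 103 104
  105 105 104]
 [ 82  82  81  76  81  80  79 103 103 102 102 102 102 103 103 103 103 104
  103 104 103]
 [ 82  82  82  81  81  79  79 102 102 102 101 102 103 103 103 103 103 103
  104 104 103]
 [ 82  82  82  81  80  79  79  97 102 102 101 102 103 104 103 102 102 103
  104 104 103]]
[ 14  13  34  12 300] ((565.3678588867188, 138.4370880126953), (27.449756622314453, 7.740199089050293), 1.3385567665100098) [565.4865 138.394 ]
```

```bash
python3 slot.py w1 240 145 302 187 72 .09 | tail -2; python3 - <<'E'
from h import *; import pickle
C=pickle.load(open("pics/w1.cal","rb"))
c=[(159,30),(353,9),(364,283),(204,297)]
P=np.array([atz("wrist",q,.09,C)[:2]*1000 for q in c]); print(P,P.mean(0),cv2.minAreaRect(P.astype(np.float32)))
plan([.569,-.135,.23],(1,-.03),6)
E
```

```text
104 104 103]]
[  6   6  48  30 962] ((564.8654174804688, 136.36477661132812), (37.653263092041016, 20.98642921447754), 3.551100730895996) [565.08826 137.17662]
[[486.20741864 247.37308319]
 [635.46431839 253.63261245]
 [644.82120918  23.01608126]
 [495.59632985  17.32598073]] [565.52231902 135.3369394 ] ((565.51025390625, 135.29624938964844), (149.38795471191406, 230.80628967285156), 2.3234193325042725)
[-0.0413  0.0019  0.0003] -0.22
[-0.0413  0.0018  0.0003] -0.22
[-0.0413  0.0016  0.0003] -0.22
[-0.0413  0.0015  0.0003] -0.22
[-0.0413  0.0013  0.0003] -0.22
[-0.0413  0.0011  0.0003] -0.22
```

```bash
python3 -m inch '[{"gripper":0.0854,"dz":0,"dx":-0.049,"dy":0.002,"turn":0},{"gripper":0.0854,"dz":0,"dx":-0.049,"dy":0.002,"turn":0},{"gripper":0.0854,"dz":0,"dx":-0.049,"dy":0.002,"turn":0},{"gripper":0.0854,"dz":0,"dx":-0.049,"dy":0.002,"turn":0},{"gripper":0.0854,"dz":0,"dx":-0.049,"dy":0.002,"turn":0}]'; python3 -m inch '[{"gripper":0.0854,"dz":0,"dx":-0.027,"dy":0.0,"turn":0},{"gripper":0.0854,"dz":0,"dx":0,"dy":0,"turn":0},{"gripper":0.0854,"dz":0,"dx":0,"dy":0,"turn":0}]'
python3 - <<'E'
from h import *
p,d,C=look("w2",["pin_handle","stand_hole"],[.118,.088])
for n in ["pin_handle","stand_hole"]:
    for r in ctrl.regions_of("wrist",n)[:1]:
        print(n,r["conf"],r["pixels"].sum(),r["at"],atz("wrist",r["at"],.09,C))
E
```

```text
time_s: 3.75
tool_pos: [0.5678, -0.1298, 0.2326]
orientation: [[0.036, 0.999, 0.012], [0.999, -0.036, 0.008], [0.008, 0.012, -1.0]]
ft_force: [1.6, 0.0, 1.0]
grip_width: 0.998
time_s: 4.05
tool_pos: [0.5661, -0.1632, 0.233]
orientation: [[0.042, 0.999, 0.013], [0.999, -0.042, 0.006], [0.006, 0.013, -1.0]]
ft_force: [0.5, -0.5, 0.6]
grip_width: 1.001
pin_handle 0.82 [280.3 172.4] [ 0.5682 -0.1396  0.118 ]
stand_hole 0.64 [280.1 165. ] [ 0.5685 -0.1388  0.088 ]
pin_handle 0.86 764 [283.5, 177.5] [ 0.57085646 -0.14913103  0.09      ]
stand_hole 0.62 4606 [281.1, 157.8] [ 0.56953088 -0.13248455  0.09      ]
```

View pics/w2.png

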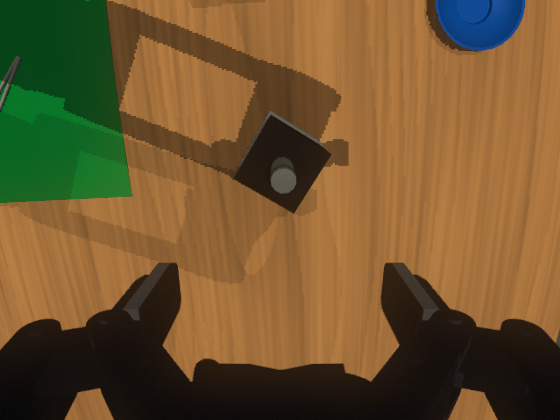

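```bash
python3 - <<'E'
from h import *; import pickle
C=pickle.load(open("pics/w2.cal","rb"))
print(atz("wrist",(283.5,180.5),.148,C),atz("wrist",(282,165),.088,C))
c=[(270,113),(330,155),(294,213),(233,178)]
P=np.array([atz("wrist",q,.088,C)[:2]*1000 for q in c]); print(P,P.mean(0))
s=ctrl.state();print(s["tool_pos"],np.round(s["orientation"],4))
plan([.569,-.139,.17],(1,-.04),1)
E
```

```text
[ 0.5699754  -0.13980194  0.148     ] [ 0.57005146 -0.13883295  0.088     ]
[[ 562.09995296  -96.0486231 ]
 [ 610.40780529 -132.13225949]
 [ 578.76930633 -181.27311637]
 [ 528.22250944 -148.01452241]] [ 569.87489351 -139.36713034]
[ 0.56643304 -0.1618237   0.23297493] [[ 0.0386  0.9992  0.0134]
 [ 0.9992 -0.0387  0.0053]
 [ 0.0058  0.0132 -0.9999]]
[0.0225 0.0009 0.0631] 0.08
```

```bash
python3 -m inch '[{"gripper":0.0854,"dz":0,"dx":0.0225,"dy":0.002,"turn":0},{"gripper":0.0854,"dz":0.03,"dx":0,"dy":0,"turn":0},{"gripper":0.0854,"dz":0.03,"dx":0,"dy":0,"turn":0},{"gripper":0.0854,"dz":0,"dx":0,"dy":0,"turn":0}]'
python3 - <<'E'
from h import *
plan([.570,-.1395,.104],(1,-.04),3)
E
```

```text
time_s: 4.7
tool_pos: [0.5721, -0.1341, 0.1736]
orientation: [[0.033, 0.999, 0.017], [0.999, -0.033, 0.005], [0.005, 0.017, -1.0]]
ft_force: [-0.4, 0.5, -0.2]
grip_width: 1.003
[-0.002  -0.001   0.0232] 0.14
[-0.002  -0.001   0.0232] 0.14
[-0.002  -0.001   0.0232] 0.14
```

```bash
python3 -m inch '[{"gripper":0.0854,"dz":0.023,"dx":-0.002,"dy":-0.001,"turn":0},{"gripper":0.0854,"dz":0.023,"dx":-0.002,"dy":-0.001,"turn":0},{"gripper":0.0854,"dz":0.0,"dx":0,"dy":0,"turn":0}]'
python3 - <<'E'
from h import *
plan([.570,-.1395,.104],(1,-.04),1)
print(np.round(ctrl.state()["orientation"],4))
E
```

```text
time_s: 5.0
tool_pos: [0.5727, -0.136, 0.1297]
orientation: [[0.029, 0.999, 0.02], [1.0, -0.029, 0.004], [0.004, 0.02, -1.0]]
ft_force: [-0.9, 0.3, -0.6]
grip_width: 1.004
[-0.0037 -0.0032  0.0257] 0.64
[[ 0.0287  0.9994  0.0203]
 [ 0.9996 -0.0288  0.0038]
 [ 0.0044  0.0202 -0.9998]]
```

```bash
python3 -m inch '[{"gripper":0.0854,"dz":0.0257,"dx":-0.0037,"dy":-0.0032,"turn":0},{"gripper":0.0854,"dz":0.0,"dx":0,"dy":0,"turn":0}]'
python3 - <<'E'
from h import *
plan([.570,-.1395,.104],(1,-.04),1)
print(np.round(ctrl.state()["orientation"],4))
p,d,C=look("w3",["pin_handle"],[.118])
E
```

```text
time_s: 5.2
tool_pos: [0.5719, -0.1392, 0.1069]
orientation: [[0.027, 0.999, 0.023], [1.0, -0.028, 0.003], [0.003, 0.023, -1.0]]
ft_force: [-1.0, 0.1, -0.2]
grip_width: 1.002
[-0.0003 -0.002   0.0028] 0.72
[[ 0.0275  0.9993  0.0234]
 [ 0.9996 -0.0275  0.0028]
 [ 0.0035  0.0234 -0.9997]]
pin_handle 0.71 [276.6 284.1] [ 0.5698 -0.1406  0.118 ]
```

View pics/w3.png

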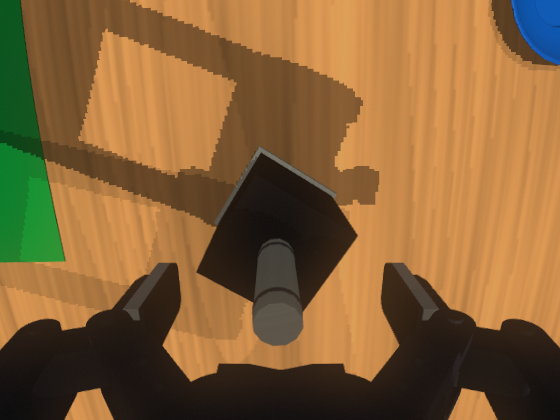

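```bash
python3 -m inch '[{"gripper":0.01,"dz":0.003,"dx":0,"dy":-0.002,"turn":0},{"gripper":0.01,"dz":0,"dx":0,"dy":0,"turn":0},{"gripper":0.01,"dz":0,"dx":0,"dy":0,"turn":0},{"gripper":0.01,"dz":0,"dx":0,"dy":0,"turn":0},{"gripper":0.01,"dz":0,"dx":0,"dy":0,"turn":0}]';python3 -m inch '[{"gripper":0.01,"dz":0,"dx":0,"dy":0,"turn":0},{"gripper":0.01,"dz":0,"dx":0,"dy":0,"turn":0}]'
```

```text
time_s: 5.8
tool_pos: [0.573, -0.1402, 0.112]
orientation: [[0.026, 0.999, 0.03], [1.0, -0.026, -0.001], [-0.0, 0.031, -1.0]]
ft_force: [-10.0, -1.6, 6.1]
grip_width: 0.193
time_s: 6.0
tool_pos: [0.5714, -0.1403, 0.1121]
orientation: [[0.026, 0.999, 0.028], [1.0, -0.026, -0.001], [-0.001, 0.028, -1.0]]
ft_force: [-1.2, 0.7, -0.8]
grip_width: 0.194
```

```bash
python3 - <<'E'
from h import *
plan([.5712,-.1403,.222],(1,-.02),4)
E
```

```text
[-0.      0.0007 -0.0275] -0.08
[-0.      0.0007 -0.0275] -0.08
[-0.      0.0007 -0.0275] -0.08
[-0.      0.0007 -0.0275] -0.08
```

```bash
python3 -m inch '[{"gripper":0.01,"dz":-0.015,"dx":0,"dy":0.0004,"turn":0},{"gripper":0.01,"dz":-0.02,"dx":0,"dy":0.0005,"turn":0}]';python3 -m inch '[{"gripper":0.01,"dz":-0.025,"dx":0,"dy":0.0007,"turn":0},{"gripper":0.01,"dz":-0.025,"dx":0,"dy":0.0007,"turn":0},{"gripper":0.01,"dz":-0.025,"dx":0,"dy":0.0007,"turn":0}]'; python3 - <<'E'
from h import *
plan([.566,.09,.225],(1,.04),6)
E
```

```text
time_s: 6.2
tool_pos: [0.5696, -0.1393, 0.1448]
orientation: [[0.026, 0.999, 0.023], [1.0, -0.026, 0.001], [0.002, 0.023, -1.0]]
ft_force: [0.5, -0.1, -1.4]
grip_width: 0.195
time_s: 6.5
tool_pos: [0.5698, -0.1388, 0.2205]
orientation: [[0.027, 0.999, 0.021], [1.0, -0.027, 0.003], [0.004, 0.021, -1.0]]
ft_force: [0.6, -0.8, -0.7]
grip_width: 0.194
[ 0.0381 -0.0016 -0.0006] -0.64
[ 0.0381 -0.0012 -0.0006] -0.64
[ 0.0381 -0.0008 -0.0006] -0.64
[ 0.0381 -0.0004 -0.0006] -0.64
[ 0.0381  0.0001 -0.0006] -0.64
[ 0.0381  0.0005 -0.0006] -0.64
```

```bash
python3 -m inch '[{"gripper":0.01,"dz":-0.001,"dx":0.04,"dy":0,"turn":0},{"gripper":0.01,"dz":-0.001,"dx":0.04,"dy":0,"turn":0},{"gripper":0.01,"dz":-0.001,"dx":0.04,"dy":0,"turn":0},{"gripper":0.01,"dz":-0.001,"dx":0.04,"dy":0,"turn":0},{"gripper":0.01,"dz":-0.001,"dx":0.04,"dy":0,"turn":0}]';python3 -m inch '[{"gripper":0.01,"dz":-0.001,"dx":0.038,"dy":0,"turn":0},{"gripper":0.01,"dz":0,"dx":0.02,"dy":0,"turn":0},{"gripper":0.01,"dz":0,"dx":0,"dy":0,"turn":0}]'; python3 - <<'E'
from h import *
s=ctrl.state();print(np.round(s["tool_pos"],4),np.round(s["orientation"],4))
p,d,C=look("w4",["slot","pin_tip","pin_handle","pack_top"],[.09,.118,.228,.097])
plan([.5655,.136,.222],(1,.04),1)
E
```

```text
time_s: 7.0
tool_pos: [0.5822, 0.0613, 0.2314]
orientation: [[0.036, 0.999, 0.037], [0.999, -0.036, -0.0], [0.001, 0.037, -0.999]]
ft_force: [1.1, -0.8, -1.1]
grip_width: 0.192
time_s: 7.3
tool_pos: [0.5848, 0.1278, 0.2326]
orientation: [[0.032, 0.999, 0.039], [0.999, -0.032, 0.004], [0.005, 0.039, -0.999]]
ft_force: [0.5, -0.1, -0.7]
grip_width: 0.195
[0.5848 0.1278 0.2326] [[ 0.0316  0.9987  0.0392]
 [ 0.9995 -0.0317  0.0038]
 [ 0.005   0.039  -0.9992]]
slot 0.86 [250.6 183.9] [0.5653 0.1373 0.09  ]
pin_tip 0.57 [279.6 210.4] [0.5882 0.1214 0.118 ]
pin_handle 0.66 [279.4 273.3] [0.5841 0.1234 0.228 ]
pack_top 0.68 [242.4 128.3] [0.5617 0.1837 0.097 ]
[ 0.0118 -0.0201  0.0098] -4.35
```

View pics/w4.png

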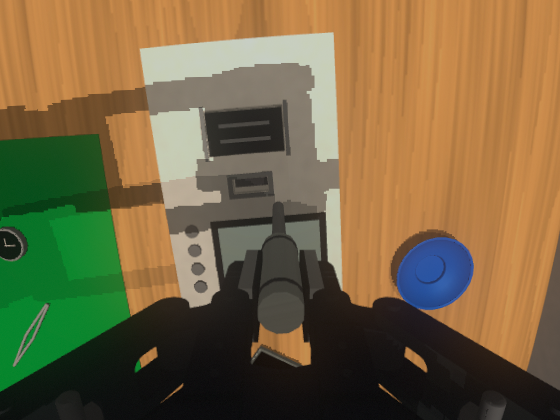

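```bash
python3 - <<'E'
from h import *
plan([.562,.1355,.21],(1,.04),3)
E
python3 -m inch '[{"gripper":0.01,"dz":0.007,"dx":0.0023,"dy":-0.0075,"turn":-1.5},{"gripper":0.01,"dz":0.007,"dx":0.0023,"dy":-0.0075,"turn":-1.5},{"gripper":0.01,"dz":0.007,"dx":0.0023,"dy":-0.0075,"turn":-1}]'
python3 - <<'E'
from h import *
plan([.562,.1355,.206],(1,.04),1)
E
```

```text
[ 0.0037 -0.008   0.0072] -1.45
[ 0.0039 -0.0079  0.0072] -1.45
[ 0.0041 -0.0078  0.0072] -1.45
time_s: 7.85
tool_pos: [0.5633, 0.1281, 0.2099]
orientation: [[-0.035, 0.999, 0.041], [0.999, 0.035, 0.001], [0.0, 0.041, -0.999]]
ft_force: [0.8, -0.2, -2.2]
grip_width: 0.193
[ 0.0074 -0.0012  0.0039] -0.29
```

```bash
python3 -m inch '[{"gripper":0.01,"dz":0.004,"dx":0.0075,"dy":-0.0015,"turn":0},{"gripper":0.01,"dz":0.001,"dx":0,"dy":-0.001,"turn":0}]'
python3 - <<'E'
from h import *
s=ctrl.state();print(np.round(s["tool_pos"],4),np.round(s["orientation"],4))
p,d,C=look("w5",["slot","pin_tip","pin_handle"],[.09,.1,.206])
cv2.imwrite("pics/w5c.png",cv2.resize(p[130:330,180:380,::-1],None,fx=3,fy=3,interpolation=cv2.INTER_CUBIC))
E
```

```text
time_s: 8.05
tool_pos: [0.5576, 0.1357, 0.2026]
orientation: [[-0.035, 0.999, 0.037], [0.999, 0.035, 0.001], [-0.0, 0.037, -0.999]]
ft_force: [0.1, 0.6, -1.0]
grip_width: 0.193
[0.5576 0.1357 0.2026] [[-3.530e-02  9.987e-01  3.660e-02]
 [ 9.994e-01  3.530e-02  1.200e-03]
 [-1.000e-04  3.660e-02 -9.993e-01]]
slot 0.67 [285.  200.6] [0.5649 0.1375 0.09  ]
pin_tip 0.92 [277.2 207.3] [0.5587 0.135  0.1   ]
pin_handle 0.87 [280.3 274.1] [0.5572 0.135  0.206 ]
```

View pics/w5c.png

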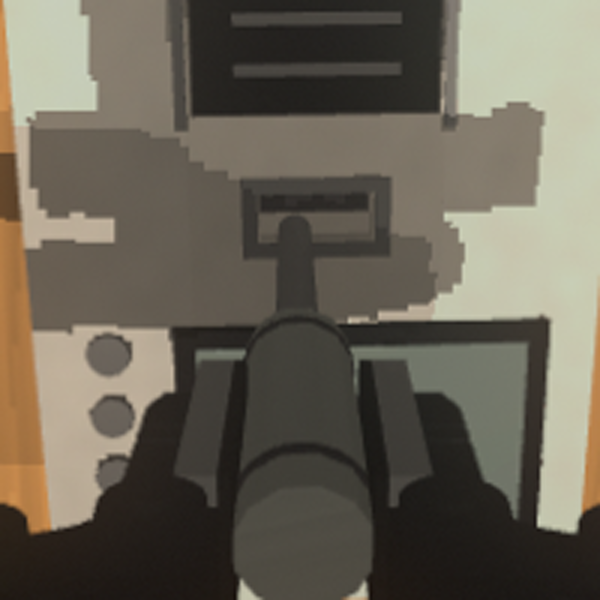

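```bash
python3 - <<'E'
from h import *; import pickle
C=pickle.load(open("pics/w5.cal","rb"))
print(atz("wrist",(285.3,202.7),.09,C))
for v in (203,205,207):print(atz("wrist",(278.5,v),.0986,C))
for q in [(297,540),(300,320)]: print(atz("wrist",(180+q[0]/3,130+q[1]/3),.2386 if q[1]>500 else .1786,C))
plan([.563,.1353,.200],(1,.04),1)
E
```

```text
[0.56519693 0.13587841 0.09      ]
[0.55964838 0.13790578 0.0986    ]
[0.55969966 0.13636844 0.0986    ]
[0.5597511  0.13482597 0.0986    ]
[0.55545408 0.1376275  0.2386    ]
[0.5577756  0.14223143 0.1786    ]
[0.     0.0039 0.0038] -0.28
```

```bash
python3 -m inch '[{"gripper":0.01,"dz":0.002,"dx":0,"dy":0.0055,"turn":0},{"gripper":0.01,"dz":0.004,"dx":0,"dy":0,"turn":0}]'
python3 - <<'E'
from h import *
s=ctrl.state();print(np.round(s["tool_pos"],4),np.round(s["orientation"],4))
plan([.5625,.1356,.187],(1,.04),1)
p,d,C=look("w6",["slot","pin_tip"],[.09,.093])
cv2.imwrite("pics/w6c.png",cv2.resize(p[130:330,180:380,::-1],None,fx=3,fy=3,interpolation=cv2.INTER_CUBIC))
E
```

```text
time_s: 8.45
tool_pos: [0.5667, 0.1354, 0.1989]
orientation: [[-0.035, 0.999, 0.042], [0.999, 0.035, 0.001], [-0.0, 0.042, -0.999]]
ft_force: [0.3, -0.3, -1.3]
grip_width: 0.192
[0.5667 0.1354 0.1989] [[-3.500e-02  9.985e-01  4.180e-02]
 [ 9.994e-01  3.500e-02  1.100e-03]
 [-3.000e-04  4.180e-02 -9.991e-01]]
[ 0.0003 -0.0047  0.0117] -0.28
slot 0.68 [271.5 200.7] [0.5642 0.1379 0.09  ]
pin_tip 0.68 [277.9 210.6] [0.5691 0.1311 0.093 ]
pin_tip 0.22 [271.9 142.5] [0.5632 0.1816 0.093 ]
```

View pics/w6c.png

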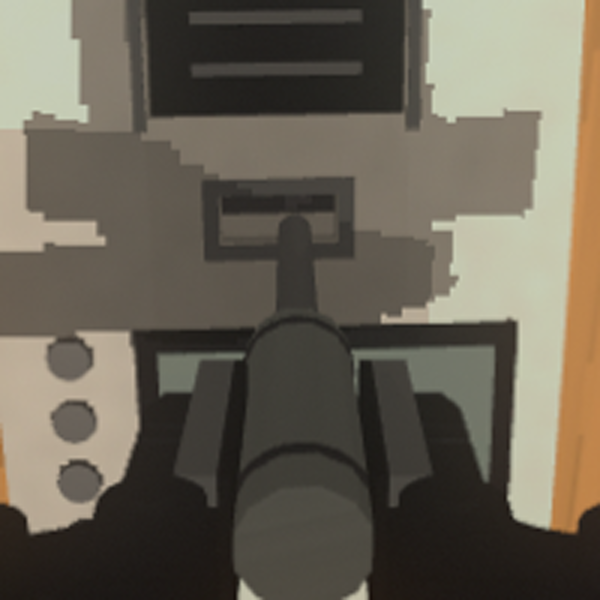

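```bash
python3 -m inch '[{"gripper":0.01,"dz":0.006,"dx":0.0003,"dy":-0.005,"turn":0},{"gripper":0.01,"dz":0.006,"dx":0,"dy":-0.001,"turn":0}]'
python3 - <<'E'
from h import *
s=ctrl.state();print(np.round(s["tool_pos"],4),np.round(s["orientation"],4),np.round(s["ft_force"],2))
plan([.5625,.1356,.172],(1,.04),1)
E
```

```text
time_s: 8.8
tool_pos: [0.5596, 0.1354, 0.1856]
orientation: [[-0.035, 0.999, 0.04], [0.999, 0.035, 0.001], [-0.0, 0.04, -0.999]]
ft_force: [-1.1, -1.1, -0.9]
grip_width: 0.196
[0.5596 0.1354 0.1856] [[-3.480e-02  9.986e-01  3.990e-02]
 [ 9.994e-01  3.480e-02  1.000e-03]
 [-4.000e-04  3.990e-02 -9.992e-01]] [-1.11 -1.05 -0.92]
[0.0001 0.0024 0.0138] -0.29
```

```bash
python3 -m inch '[{"gripper":0.01,"dz":0.006,"dx":0.0,"dy":0.002,"turn":0},{"gripper":0.01,"dz":0.005,"dx":0,"dy":0,"turn":0}]'
python3 -m inch '[{"gripper":0.01,"dz":0.003,"dx":0.0,"dy":0,"turn":0}]'
python3 - <<'E'
from h import *
plan([.5625,.1356,.168],(1,.04),1)
E
```

```text
time_s: 9.0
tool_pos: [0.5614, 0.1354, 0.1734]
orientation: [[-0.035, 0.999, 0.039], [0.999, 0.035, 0.001], [-0.0, 0.039, -0.999]]
ft_force: [0.4, 0.8, -1.0]
grip_width: 0.194
time_s: 9.1
tool_pos: [0.5611, 0.1354, 0.1695]
orientation: [[-0.035, 0.999, 0.038], [0.999, 0.035, 0.001], [-0.001, 0.038, -0.999]]
ft_force: [-0.3, 0.3, -0.6]
grip_width: 0.196
[0.0002 0.0013 0.0016] -0.29
```

```bash
for i in 1; do python3 -m inch '[{"gripper":0.01,"dz":0.002,"dx":0.0,"dy":0.001,"turn":0}]'; python3 -m inch '[{"gripper":0.01,"dz":0.002,"dx":0.0,"dy":0,"turn":0}]'; python3 -m inch '[{"gripper":0.01,"dz":0.002,"dx":0.0,"dy":0,"turn":0}]'; done | grep -v -e orient -e grip
```

```text
time_s: 9.2
tool_pos: [0.562, 0.1354, 0.167]
ft_force: [0.2, -0.2, -0.9]
time_s: 9.3
tool_pos: [0.5623, 0.1354, 0.1648]
ft_force: [0.0, 0.3, -1.0]
time_s: 9.4
tool_pos: [0.5625, 0.1354, 0.1626]
ft_force: [0.6, 0.2, -0.8]
```

```bash
for i in 1; do python3 -m inch '[{"gripper":0.01,"dz":0.002,"dx":0.0,"dy":0,"turn":0}]'; python3 -m inch '[{"gripper":0.01,"dz":0.002,"dx":0.0,"dy":0,"turn":0}]'; python3 -m inch '[{"gripper":0.01,"dz":0.002,"dx":0.0,"dy":0,"turn":0}]'; done | grep -v -e orient -e grip
```

```text
time_s: 9.5
tool_pos: [0.5628, 0.1354, 0.1606]
ft_force: [-0.2, -0.2, -1.3]
time_s: 9.6
tool_pos: [0.563, 0.1354, 0.1586]
ft_force: [-0.2, -0.9, -1.0]
time_s: 9.7
tool_pos: [0.5631, 0.1354, 0.1565]
ft_force: [-0.3, 0.3, -1.2]
```

```bash
for i in 1; do python3 -m inch '[{"gripper":0.01,"dz":0.002,"dx":0.0,"dy":0,"turn":0}]'; python3 -m inch '[{"gripper":0.01,"dz":0.002,"dx":0.0,"dy":0,"turn":0}]'; python3 -m inch '[{"gripper":0.01,"dz":0.002,"dx":0.0,"dy":0,"turn":0}]'; done | grep -v -e orient -e grip
```

```text
time_s: 9.8
tool_pos: [0.5633, 0.1354, 0.1545]
ft_force: [-1.0, -0.9, 3.6]
time_s: 9.9
tool_pos: [0.5634, 0.1355, 0.1527]
ft_force: [-1.2, -0.2, 4.6]
time_s: 10.0
tool_pos: [0.5634, 0.1355, 0.151]
ft_force: [-2.4, -0.0, 5.2]
```

```bash
for i in 1; do python3 -m inch '[{"gripper":0.01,"dz":0.0015,"dx":0.0,"dy":0,"turn":0}]'; python3 -m inch '[{"gripper":0.01,"dz":0.001,"dx":0.0,"dy":0,"turn":0}]'; done | grep -v -e orient -e grip
cat > pk.py <<'E'
from h import *
C=ctrl.get_calibration("top"); p,d=ctrl.snapshot("top")
for cam in ["top","scene"]:
    if cam=="scene": C=ctrl.get_calibration(cam); p,d=ctrl.snapshot(cam)
    for n in ["pack_top"]:
        for r in ctrl.regions_of(cam,n)[:1]:
            m=r["pixels"]&(d>0); ys,xs=np.nonzero(m)
            P=np.array([depthpt(cam,(x,y),d[y,x],C) for x,y in zip(xs,ys)])
            print(cam,n,round(r["conf"],2),len(P),np.median(P,0).round(4),np.percentile(P[:,2],[20,80]).round(4))
E
python3 pk.py
```

```text
time_s: 10.1
tool_pos: [0.5634, 0.1355, 0.1497]
ft_force: [-2.5, 1.3, 5.4]
time_s: 10.2
tool_pos: [0.5635, 0.1355, 0.1489]
ft_force: [-2.0, -1.1, 4.6]
scene pack_top 0.77 496 [0.5688 0.188  0.1115] [0.0986 0.1134]
```

```bash
python3 -m inch '[{"gripper":0.01,"dz":-0.008,"dx":0.0,"dy":0,"turn":0},{"gripper":0.01,"dz":-0.015,"dx":0.0,"dy":0,"turn":0}]'; python3 -m inch '[{"gripper":0.01,"dz":-0.02,"dx":0.0,"dy":0,"turn":0},{"gripper":0.01,"dz":-0.02,"dx":0.0,"dy":0,"turn":0},{"gripper":0.01,"dz":-0.018,"dx":0.0,"dy":0,"turn":0}]'
python3 pk.py
python3 - <<'E'
from h import *
plan([.567,-.1395,.232],(1,0),8)
E
```

```text
time_s: 10.6
tool_pos: [0.5614, 0.1353, 0.1704]
orientation: [[-0.035, 0.999, 0.035], [0.999, 0.035, 0.0], [-0.001, 0.035, -0.999]]
ft_force: [0.2, -0.3, -0.6]
grip_width: 0.193
time_s: 10.9
tool_pos: [0.5587, 0.1351, 0.2292]
orientation: [[-0.035, 0.999, 0.033], [0.999, 0.035, 0.0], [-0.001, 0.033, -0.999]]
ft_force: [-0.2, -0.1, -1.4]
grip_width: 0.196
top pack_top 0.2 1526 [0.555  0.0654 0.0909] [0.0875 0.094 ]
scene pack_top 0.68 501 [0.5691 0.1876 0.112 ] [0.099  0.1138]
[-0.0343 -0.0001 -0.0004] 0.25
[-0.0343  0.     -0.0004] 0.25
[-0.0343  0.0002 -0.0004] 0.25
[-0.0343  0.0003 -0.0004] 0.25
[-0.0343  0.0005 -0.0004] 0.25
[-0.0343  0.0006 -0.0004] 0.25
[-0.0343  0.0008 -0.0004] 0.25
[-0.0343  0.0009 -0.0004] 0.25
```

```bash
python3 -m inch '[{"gripper":0.01,"dz":0,"dx":-0.04,"dy":0,"turn":0},{"gripper":0.01,"dz":0,"dx":-0.04,"dy":0,"turn":0},{"gripper":0.01,"dz":0,"dx":-0.04,"dy":0.001,"turn":0},{"gripper":0.01,"dz":0,"dx":-0.04,"dy":0.001,"turn":0},{"gripper":0.01,"dz":0,"dx":-0.04,"dy":0.001,"turn":0}]';python3 -m inch '[{"gripper":0.01,"dz":0,"dx":-0.035,"dy":0,"turn":0},{"gripper":0.01,"dz":0,"dx":-0.025,"dy":0,"turn":0},{"gripper":0.01,"dz":0,"dx":0,"dy":0,"turn":0}]'; python3 - <<'E'
from h import *
plan([.567,-.1395,.212],(1,0),2)
E
```

```text
time_s: 11.6
tool_pos: [0.5655, -0.0648, 0.2206]
orientation: [[-0.044, 0.999, 0.024], [0.999, 0.044, 0.004], [0.003, 0.024, -1.0]]
ft_force: [0.5, -0.2, -0.1]
grip_width: 0.193
time_s: 11.9
tool_pos: [0.566, -0.132, 0.2152]
orientation: [[-0.039, 0.999, 0.018], [0.999, 0.039, 0.004], [0.003, 0.018, -1.0]]
ft_force: [0.3, 0.3, -0.7]
grip_width: 0.194
[-0.0038  0.0003  0.0016] 1.11
[-0.0038  0.0004  0.0016] 1.11
```

```bash
python3 -m inch '[{"gripper":0.01,"dz":0.004,"dx":-0.0065,"dy":0.003,"turn":0},{"gripper":0.01,"dz":0.003,"dx":0,"dy":0,"turn":0}]'
python3 - <<'E'
from h import *
s=ctrl.state();print(np.round(s["tool_pos"],4),np.round(s["orientation"],4))
p,d,C=look("w7",["stand_hole","pin_tip"],[.088,.105])
cv2.imwrite("pics/w7c.png",cv2.resize(p[130:330,180:380,::-1],None,fx=3,fy=3,interpolation=cv2.INTER_CUBIC))
E
```

```text
time_s: 12.1
tool_pos: [0.5685, -0.1384, 0.2057]
orientation: [[-0.038, 0.999, 0.015], [0.999, 0.038, 0.006], [0.005, 0.015, -1.0]]
ft_force: [0.2, 1.1, -1.2]
grip_width: 0.193
[ 0.5685 -0.1384  0.2057] [[-0.0377  0.9992  0.0147]
 [ 0.9993  0.0376  0.0056]
 [ 0.0051  0.0149 -0.9999]]
stand_hole 0.62 [276.5 205.6] [ 0.5671 -0.1417  0.088 ]
pin_tip 0.82 [277.8 209.8] [ 0.5679 -0.14    0.105 ]
```

View pics/w7c.png

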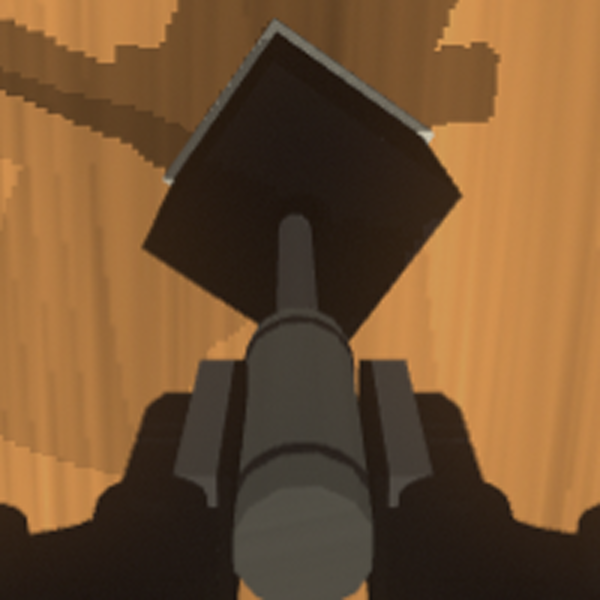

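```bash
python3 - <<'E'
from h import *; import pickle
C=pickle.load(open("pics/w7.cal","rb"))
for v in (203,205,207): print(atz("wrist",(278.5,v),.1017,C))
p=cv2.imread("pics/w7.png")[170:250,240:340]
g=np.clip((p.astype(float)-10)*4,0,255).astype(np.uint8)
cv2.imwrite("pics/w7e.png",cv2.resize(g,None,fx=7,fy=7,interpolation=cv2.INTER_NEAREST))
E
```

```text
[ 0.56829482 -0.13575833  0.1017    ]
[ 0.56834955 -0.13729375  0.1017    ]
[ 0.56840445 -0.1388342   0.1017    ]
```

View pics/w7e.png

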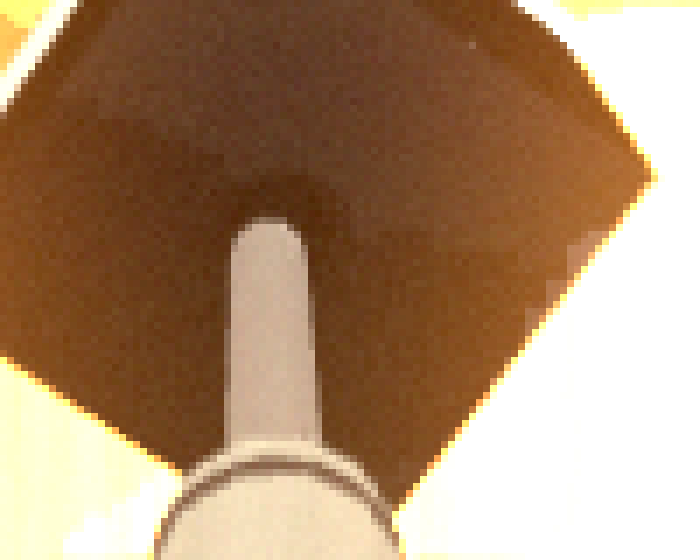

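```bash
python3 - <<'E'
from h import *; import pickle
C=pickle.load(open("pics/w7.cal","rb"))
print(atz("wrist",(280,195.5),.088,C)); 
for q in [(240+655/7,170+178/7),(240+395/7,170+515/7)]: print(atz("wrist",q,.088,C))
plan([.5695,-.1395,.200],(1,-.038),1)
E
```

```text
[ 0.56950813 -0.13343489  0.088     ]
[ 0.6112431  -0.13196547  0.088     ]
[ 0.58427062 -0.17303958  0.088     ]
[-0.0026  0.0014  0.0062] 4.4
```

```bash
python3 -m inch '[{"gripper":0.01,"dz":0.003,"dx":-0.0016,"dy":0.0014,"turn":0},{"gripper":0.01,"dz":0.003,"dx":0,"dy":0,"turn":0}]'
python3 - <<'E'
from h import *
s=ctrl.state();print(np.round(s["tool_pos"],4),np.round(s["orientation"],4))
plan([.5697,-.1400,.185],(1,.038),1)
E
```

```text
time_s: 12.45
tool_pos: [0.57, -0.1371, 0.2004]
orientation: [[-0.041, 0.999, 0.015], [0.999, 0.041, 0.006], [0.006, 0.015, -1.0]]
ft_force: [-0.4, -0.0, -1.6]
grip_width: 0.198
[ 0.57   -0.1371  0.2004] [[-0.041   0.999   0.0151]
 [ 0.9991  0.0409  0.0063]
 [ 0.0057  0.0153 -0.9999]]
[-0.003  -0.0007  0.0153] 0.18
```

```bash
python3 -m inch '[{"gripper":0.01,"dz":0.002,"dx":-0.003,"dy":0,"turn":0},{"gripper":0.01,"dz":0.001,"dx":0,"dy":0,"turn":0}]'; python3 - <<'E'
from h import *
plan([.5697,-.1400,.185],(1,.038),1)
E
```

```text
time_s: 12.65
tool_pos: [0.5702, -0.1394, 0.1969]
orientation: [[-0.042, 0.999, 0.015], [0.999, 0.042, 0.006], [0.006, 0.015, -1.0]]
ft_force: [0.3, -0.8, -0.9]
grip_width: 0.194
[-0.0007 -0.0007  0.0119] 0.25
```

```bash
python3 -m inch '[{"gripper":0.01,"dz":0.004,"dx":-0.0007,"dy":-0.0007,"turn":0}]';python3 -m inch '[{"gripper":0.01,"dz":0.004,"dx":0,"dy":0,"turn":0}]'; python3 -m inch '[{"gripper":0.01,"dz":0.003,"dx":0,"dy":0,"turn":0}]'; python3 - <<'E'
from h import *
plan([.5697,-.1400,.165],(1,.038),1)
E
```

```text
time_s: 12.75
tool_pos: [0.57, -0.1401, 0.1932]
orientation: [[-0.043, 0.999, 0.016], [0.999, 0.042, 0.006], [0.006, 0.016, -1.0]]
ft_force: [-0.2, 0.4, -0.1]
grip_width: 0.196
time_s: 12.85
tool_pos: [0.5699, -0.1401, 0.1889]
orientation: [[-0.042, 0.999, 0.016], [0.999, 0.042, 0.006], [0.005, 0.016, -1.0]]
ft_force: [-0.5, 0.1, -0.9]
grip_width: 0.193
time_s: 12.95
tool_pos: [0.5699, -0.1401, 0.1855]
orientation: [[-0.042, 0.999, 0.016], [0.999, 0.042, 0.006], [0.006, 0.016, -1.0]]
ft_force: [-0.1, -0.1, -0.7]
grip_width: 0.197
[ 0.     -0.0005  0.0205] 0.25
```

```bash
python3 -m inch '[{"gripper":0.01,"dz":0.008,"dx":0,"dy":-0.0002,"turn":0}]';python3 -m inch '[{"gripper":0.01,"dz":0.008,"dx":0,"dy":-0.0002,"turn":0}]'; python3 -m inch '[{"gripper":0.01,"dz":0.008,"dx":0,"dy":-0.0002,"turn":0}]'; python3 - <<'E'
from h import *
plan([.5697,-.1400,.135],(1,.038),1)
E
```

```text
time_s: 13.05
tool_pos: [0.5703, -0.1403, 0.1776]
orientation: [[-0.042, 0.999, 0.017], [0.999, 0.042, 0.006], [0.005, 0.017, -1.0]]
ft_force: [0.2, 0.1, -0.4]
grip_width: 0.196
time_s: 13.15
tool_pos: [0.5701, -0.1403, 0.1689]
orientation: [[-0.042, 0.999, 0.017], [0.999, 0.042, 0.006], [0.005, 0.017, -1.0]]
ft_force: [0.4, -0.1, -1.9]
grip_width: 0.193
time_s: 13.25
tool_pos: [0.57, -0.1402, 0.1601]
orientation: [[-0.042, 0.999, 0.017], [0.999, 0.042, 0.006], [0.005, 0.017, -1.0]]
ft_force: [0.5, 0.3, -0.7]
grip_width: 0.192
[ 0.0001 -0.0007  0.0251] 0.24
```

```bash
python3 -m inch '[{"gripper":0.01,"dz":0.008,"dx":0,"dy":-0.0002,"turn":0}]';python3 -m inch '[{"gripper":0.01,"dz":0.008,"dx":0,"dy":-0.0002,"turn":0}]'; python3 -m inch '[{"gripper":0.01,"dz":0.008,"dx":0,"dy":-0.0002,"turn":0}]'; python3 -m inch '[{"gripper":0.01,"dz":0.007,"dx":0,"dy":-0.0002,"turn":0}]'
```

```text
time_s: 13.35
tool_pos: [0.5697, -0.1401, 0.1511]
orientation: [[-0.042, 0.999, 0.016], [0.999, 0.042, 0.006], [0.005, 0.017, -1.0]]
ft_force: [-1.5, -0.1, -1.4]
grip_width: 0.193
time_s: 13.45
tool_pos: [0.5695, -0.14, 0.1422]
orientation: [[-0.042, 0.999, 0.016], [0.999, 0.042, 0.006], [0.005, 0.016, -1.0]]
ft_force: [-0.4, 0.2, -1.0]
grip_width: 0.197
time_s: 13.55
tool_pos: [0.5693, -0.1399, 0.1332]
orientation: [[-0.042, 0.999, 0.016], [0.999, 0.042, 0.006], [0.006, 0.016, -1.0]]
ft_force: [-0.8, 0.2, 0.3]
grip_width: 0.191
time_s: 13.65
tool_pos: [0.569, -0.1398, 0.1253]
orientation: [[-0.042, 0.999, 0.015], [0.999, 0.042, 0.006], [0.006, 0.015, -1.0]]
ft_force: [-0.8, 0.0, -1.1]
grip_width: 0.193
```

```bash
python3 -m inch '[{"gripper":0.01,"dz":0.005,"dx":0,"dy":0.0004,"turn":0}]';python3 -m inch '[{"gripper":0.01,"dz":0.003,"dx":0,"dy":0,"turn":0}]'; python3 -m inch '[{"gripper":0.01,"dz":0.002,"dx":0,"dy":0,"turn":0}]'; python3 -m inch '[{"gripper":0.01,"dz":0.002,"dx":0,"dy":0,"turn":0}]'
```

```text
time_s: 13.75
tool_pos: [0.5692, -0.1397, 0.1194]
orientation: [[-0.042, 0.999, 0.014], [0.999, 0.042, 0.007], [0.006, 0.015, -1.0]]
ft_force: [0.4, -0.5, -0.3]
grip_width: 0.191
time_s: 13.85
tool_pos: [0.5691, -0.1396, 0.1157]
orientation: [[-0.042, 0.999, 0.014], [0.999, 0.042, 0.007], [0.006, 0.014, -1.0]]
ft_force: [-0.3, 0.9, -0.5]
grip_width: 0.197
time_s: 13.95
tool_pos: [0.5692, -0.1396, 0.1134]
orientation: [[-0.042, 0.999, 0.014], [0.999, 0.042, 0.007], [0.006, 0.014, -1.0]]
ft_force: [-0.0, 0.6, -1.7]
grip_width: 0.193
time_s: 14.05
tool_pos: [0.5695, -0.1397, 0.1118]
orientation: [[-0.042, 0.999, 0.014], [0.999, 0.042, 0.007], [0.006, 0.015, -1.0]]
ft_force: [-5.6, 0.9, 22.4]
grip_width: 0.196
```

```bash
python3 -m inch '[{"gripper":0.0854,"dz":0,"dx":0,"dy":0,"turn":0},{"gripper":0.0854,"dz":0,"dx":0,"dy":0,"turn":0},{"gripper":0.0854,"dz":0,"dx":0,"dy":0,"turn":0},{"gripper":0.0854,"dz":0,"dx":0,"dy":0,"turn":0}]'; python3 -m inch '[{"gripper":0.0854,"dz":0,"dx":0,"dy":0,"turn":0},{"gripper":0.0854,"dz":-0.02,"dx":0,"dy":0,"turn":0},{"gripper":0.0854,"dz":-0.04,"dx":0,"dy":0,"turn":0},{"gripper":0.0854,"dz":-0.04,"dx":-0.01,"dy":0,"turn":0},{"gripper":0.0854,"dz":0,"dx":-0.02,"dy":0,"turn":0}]'
python3 -m inch '[{"gripper":0.0854,"dz":0,"dx":0,"dy":0,"turn":0},{"gripper":0.0854,"dz":0,"dx":0,"dy":0,"turn":0}]'
python3 pk.py; python3 - <<'E'
from h import *
p,d,C=look("w8",["pin_handle","stand_hole"],[.118,.088])
ps,ds=ctrl.snapshot("scene")
a=cv2.resize(p[100:260,200:360],None,fx=2.5,fy=2.5); b=cv2.resize(ps[140:300,200:360],None,fx=2.5,fy=2.5)
save(np.hstack([a,b]),"end")
for n in ["pin_handle","dome","dish","loupe"]:
    for r in ctrl.place_of("scene",n)[:1]: print(n,r)
E
```

```text
time_s: 14.45
tool_pos: [0.5706, -0.1401, 0.113]
orientation: [[-0.042, 0.999, 0.017], [0.999, 0.042, 0.006], [0.005, 0.017, -1.0]]
ft_force: [-0.1, -0.1, 0.1]
grip_width: 0.864
time_s: 14.95
tool_pos: [0.5688, -0.1687, 0.2146]
orientation: [[-0.045, 0.999, 0.013], [0.999, 0.044, 0.008], [0.008, 0.013, -1.0]]
ft_force: [1.2, -0.9, -0.4]
grip_width: 0.999
time_s: 15.15
tool_pos: [0.5696, -0.1707, 0.2161]
orientation: [[-0.043, 0.999, 0.015], [0.999, 0.043, 0.006], [0.006, 0.016, -1.0]]
ft_force: [0.2, 0.1, -0.3]
grip_width: 1.0
top pack_top 0.68 249 [0.5619 0.1799 0.1128] [0.1093 0.1161]
scene pack_top 0.69 528 [0.5677 0.1869 0.1118] [0.0968 0.1136]
pin_handle 0.59 [280.6 167.2] [ 0.5686 -0.1392  0.118 ]
stand_hole 0.57 [282.7 163.6] [ 0.5708 -0.1412  0.088 ]
pin_handle {'at': [248.4, 167.1], 'conf': 0.45}
dish {'at': [210.1, 257.0], 'conf': 0.92}
loupe {'at': [233.8, 142.9], 'conf': 0.46}
```

View pics/end.png

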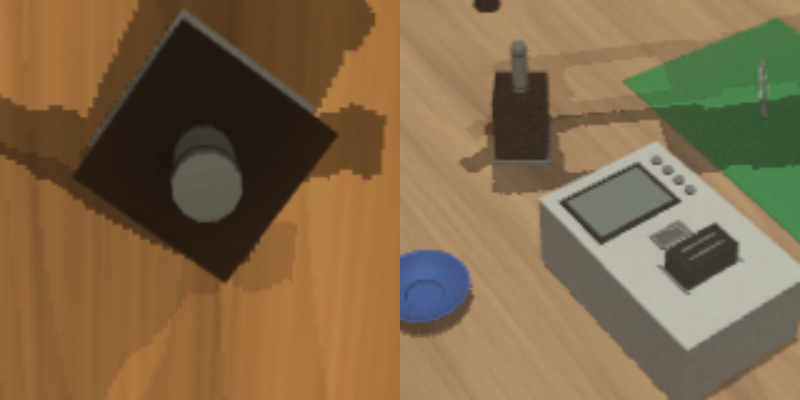

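```bash
python3 -c "
from station import ctrl
print(ctrl.close_job(), ctrl.state()['time_s'])"
```

```text
the job is handed in; nothing more can be done
the job is handed in; nothing more can be done
```

The battery pack popped up, the pin is back in its stand, and I handed the job in at about 15.5 s of the 54 s allowed. No verdict is reported.

**Tab:** the pin met the tab about 38 mm down the slot. I pressed it about 6 mm further, and the wrist read at most 5.4 N while pressing (about 6.5 N after allowing for the roughly −1 N zero reading).

**Pack:** after release its top read about 0.113 m high in the top camera, inside the required 0.105–0.12 m. The scene camera's median agreed at 0.112 m. One mid-run top-camera detection had low confidence and fell on the wrong spot, so I ignored it.

**Pin:** it went down the stand hole with no noticeable force until the handle met the block. That contact peaked at about 22 N, on the stand rather than the tester. After letting go it looked upright, and the handle was within a pixel of its starting place in the scene camera. I did not separately measure its final height or tilt.

**Bystanders:** the dish and loupe were found within 1 to 3 pixels of their starting places. The network missed the dome in the last picture, so its position was not checked again. The arm stayed at least 0.2 m high near it.

**Arm drift:** the tool tilted by up to about 0.04 rad on the move to the slot, mostly along the slot's long side, which left enough clearance.

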